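Turn round a row of fly stock vials

TASK

Move the four fly stock vials from the full rack to the empty one in reverse order: the vial that stands nearest the full rack's end plate goes into the cup furthest from the empty rack's end plate, the next one into the next cup, and so on, so that the last ends up nearest the plate. Put each vial in its own cup, standing upright on the cup's floor, and never lay or tip a vial over on the way.

Things in the scene. Friction and masses are not known exactly. Their poses are not given: they have to be found in the camera images.
- old_rack: The full rack: a fixed blue strip 290 x 58 mm, 4 mm thick, on which four open blue cups stand in a row along its x. One upright aluminium end plate, 45 mm tall and 10 mm thick, stands at its +x end (145 mm from the origin); the other end has none. Origin: on the bench, midway along the row of cups; z up. The cup centres are at x = -102, -34, 34 and 102 mm, y = 0.
- new_rack: The empty rack, fixed, of the same shape and sizes as the full one, with the same end plate at its +x end and four open square blue cups in a row along its x, centres at x = -102, -34, 34, 102 mm, y = 0. Each cup is 46 x 46 mm inside, 52 mm outside (walls 3 mm), its inner floor 7 mm and its rim 34 mm above the bench. Origin: on the bench, midway along the row of cups; z up.
- disc_vial: Loose culture vial, about 60 g, 94 mm tall: a clear round body, 28 mm across and 60 mm tall, with an off-white plastic cap from 60 to 94 mm above its underside: a wide round cap, 42 mm across. Grip it by the cap, across y. Origin: centre of its underside; z up the vial. It starts standing in one of the full rack's cups, its x turned at most 0.4 rad from the rack's x.
- slim_vial: Loose culture vial, about 60 g, 94 mm tall: a clear round body, 28 mm across and 60 mm tall, with an off-white plastic cap from 60 to 94 mm above its underside: a slim round cap, 22 mm across, narrower than the vial. Grip it by the cap, across y. Origin: centre of its underside; z up the vial. It starts standing in one of the full rack's cups, its x turned at most 0.4 rad from the rack's x.
- square_vial: Loose culture vial, about 60 g, 94 mm tall: a clear round body, 28 mm across and 60 mm tall, with an off-white plastic cap from 60 to 94 mm above its underside: a square cap, 32 x 32 mm, its sides along the vial's x and y. Grip it by the cap, across y. Origin: centre of its underside; z up the vial. It starts standing in one of the full rack's cups, its x turned at most 0.4 rad from the rack's x.
- bar_vial: Loose culture vial, about 60 g, 94 mm tall: a clear round body, 28 mm across and 60 mm tall, with an off-white plastic cap from 60 to 94 mm above its underside: a narrow bar-shaped cap, 42 mm long along the vial's x and 14 mm thick along its y (on a flat round collar 30 mm across and 3 mm thick). Grip it by the cap, across y. Origin: centre of its underside; z up the vial. It starts standing in one of the full rack's cups, its x turned at most 0.4 rad from the rack's x.
- disc_holder: The fixed open blue cup of the full rack in which the disc vial stands at the start (52 x 52 mm outside, 46 x 46 mm inside, 30 mm tall, floor 3 mm, open top). Which of the rack's four places it has changes from start to start. Origin: centre of its underside, 4 mm above the bench.
- slim_holder: The fixed open blue cup of the full rack in which the slim vial stands at the start (52 x 52 mm outside, 46 x 46 mm inside, 30 mm tall, floor 3 mm, open top). Which of the rack's four places it has changes from start to start. Origin: centre of its underside, 4 mm above the bench.
- square_holder: The fixed open blue cup of the full rack in which the square vial stands at the start (52 x 52 mm outside, 46 x 46 mm inside, 30 mm tall, floor 3 mm, open top). Which of the rack's four places it has changes from start to start. Origin: centre of its underside, 4 mm above the bench.
- bar_holder: The fixed open blue cup of the full rack in which the bar vial stands at the start (52 x 52 mm outside, 46 x 46 mm inside, 30 mm tall, floor 3 mm, open top). Which of the rack's four places it has changes from start to start. Origin: centre of its underside, 4 mm above the bench.
Not all that is in view belongs to the job. What is shaped like the bar_vial but green, pink or red is not meant.

How it is judged:
By the outcome, as a careful person would: the job done as asked, in the order asked, and still so for the second after the job is handed in, with the robot touching nothing.
It also fails if it takes over 120 s, if anything falls off the work surface, if the arm or the gripper's body presses on something with over 40 N, if the wrist force passes 120 N, or if a joint passes its speed limit or range.

ROBOT

A 7-joint arm with a two-finger parallel gripper is mounted at the origin on the work surface. World frame = base frame: x ahead of the robot, y to its left, z up, the work surface at z = 0. Lengths are in mm, angles in rad, forces in N, time in s.
With the tool pointing down it reaches from about 400 to 850 mm from the base axis. Payload 10.4 kg.
Tool frame: the origin (TCP) lies at the very end of the fingers, on their centre line; the grasp point (between the pads) lies 19 mm behind it; z points along the fingers, y is the line along which they close (so a half turn about z gives the same grasp; the last joint's range is limited). The gripper opens to 87 mm and grips with 3 to 60 N. Pads are 19 mm wide; open, the fingers measure 117 mm over their backs; the gripper's body (75 mm by 190 mm) begins 51 mm behind the grasp point.
Start: joints at [-1.358, 0.332, -0.065, 1.46, 0.022, 1.35, -0.088], TCP at [145.998, 607.731, 222.576] pointing down, gripper open.
Joint ranges: [-2.6, 2.6], [-0.5, 2.12], [-1.47, 1.34], [0.16, 2.42], [-1.27, 4.41], [0.06, 2.06], [-2.6, 2.6]. Speed limits (rad/s): [2.22, 2.22, 2.79, 2.79, 3.14, 3.14, 3.14].

INTERFACE

Orientations are given as a unit quaternion [w, x, y, z].
In Python, from workcell import manip gives the robot as it stands.
- The arm moves only by the tool arm_command, never from a script. Its arguments are lists of equal length, an entry for each row: "linear": the shift along the tool's x, y, z in mm, a list of three; "turn": the turn about the tool's z in degrees. In form: {"linear": [[tx, ty, tz], ...], "turn": [turn, ...]}. A call has exactly 10 rows; each row is the pose to reach, as a shift and turn from the pose commanded when the call began, along the tool's axes at that moment; what a row does not reach only later rows make up. A row lasts 1/12 s, in which the tool goes at most 41.7 mm and 7.16 degrees, less where a joint would pass 70% of its speed; a pose out of reach is approached as far as the arm can. A call with a gripper value outside its range is refused whole. "hand" is the opening in per cent of the stroke, from 0 (shut) to 100 (fully open), set as the call begins (left out, the last holds). The fingers move at their own pace and stop on an object; "force" is the grip in N (left out, the last holds). Time passes only in rows, so rows that repeat a pose let the fingers close, or fill a call up. It gives the time, the measured TCP pose, the force, the opening and the grip force at its end, in the units of the state.
- manip.state(): the state, without advancing time (a new reading comes with each control period).
- manip.snapshot(name): name is "side" or "top"; returns the picture (384x512x3 uint8, blue, green, red); there is no depth.
- manip.get_calibration(name): a dict with "fx", "fy", "cx", "cy" (pixels), "rvec" (rotation vector, rad) and "tvec" (3), from world to camera coordinates, as OpenCV has them. Camera axes: x right, y down, z forward; pixel columns grow to the right and rows downward; lengths in mm; the calibration is good to about 2 mm. A picture is of the moment at which its call begins. get_calibration takes no time and is no camera call.
- manip.hand_in(): hands the job in; it is judged then, once.
The state is a dict: "time_s": time; "joint_pos": joint angles; "dq": joint speeds; "effort": joint torques, N m; "ee_pos": TCP position; "eef_rot": TCP orientation; "force": force on the tool from outside, world axes, zero at the start; "wrist_torque": the same for the moment, N m; "gripper_width": finger opening in mm; "grasp_force": force on a finger pad.
Only numpy, scipy, OpenCV 4.12 (cv2) and the standard library are available. Lean on these libraries where they do the work, as an engineer would, in place of code of your own. Each camera call takes 0.05 s, during which the arm holds its last target. There are 200 camera calls.

## Working session

There is one attempt and no reset: what is moved stays moved. The work goes in short steps, Python scripts to look and compute and a tool call to move; the robot and the scene stay as the last step left them, time stands still between calls to the robot, and variables do not carry over. Pictures are saved under pics/ and viewed, at most 14 in all, crops included, and the job is handed in when it is done.

Besides the shell and the picture viewer there is one more tool, called after ">>>" by a JSON object that holds its "op" and its "data", one argument or row to a line. arm_command: Moves the arm, as the interface text tells. Its arguments: {"type":"object","properties":{"linear":{"type":"array","items":{"type":"array","items":{"type":"number"}}},"turn":{"type":"array","items":{"type":"number"}},"hand":{"type":"number"},"force":{"type":"number"}},"required":["linear","turn"]}

```bash
mkdir -p pics
python3 - <<'E'
from workcell import manip
import cv2
for n in("top","side"):
    cv2.imwrite(f"pics/{n}0.png",manip.snapshot(n)); c=manip.get_calibration(n); print(n,c)
s=manip.state(); print(s["ee_pos"],s["eef_rot"],s["gripper_width"],s["time_s"])
E
```

```text
top {'fx': 478.56738470427, 'fy': 478.56738470427, 'cx': 258.72364069750256, 'cy': 191.82710086687536, 'rvec': array([ 2.16078262, -2.13916455,  0.17030296]), 'tvec': array([ -36.44833411,  547.98217761, 1105.32108744])}
side {'fx': 482.7942881432634, 'fy': 482.7942881432634, 'cx': 253.91916536032056, 'cy': 197.4216735531226, 'rvec': array([ 2.13413701, -0.88451516,  0.42186409]), 'tvec': array([-406.29655119,  257.95685413,  873.9419963 ])}
[145.92802442 607.37771002 221.85871917] [-4.35259101e-05  1.17628555e-01  9.93057469e-01 -6.20509436e-04] 87.5190513597596 0.1
```

View pics/top0.png

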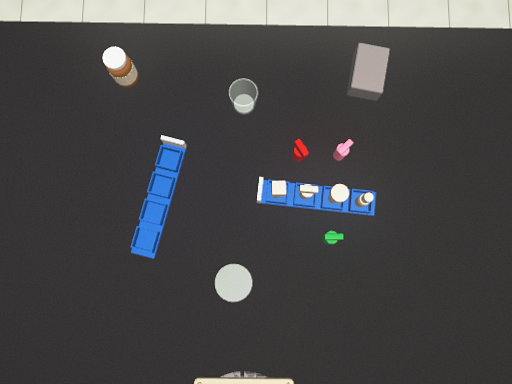

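View pics/side0.png

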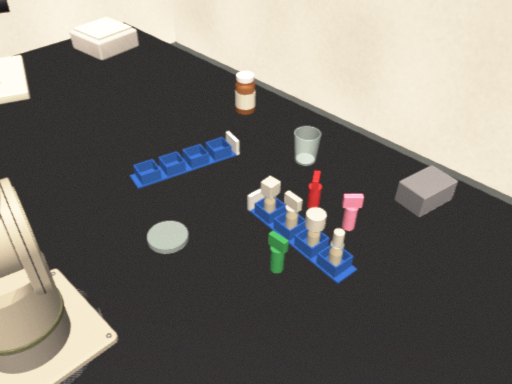

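```bash
cat > h.py <<'E'
import cv2,numpy as np
from workcell import manip
C={n:manip.get_calibration(n) for n in("top","side")}
def ray(n,uv,z):
    c=C[n];R=cv2.Rodrigues(c["rvec"])[0];o=-R.T@c["tvec"]
    uv=np.atleast_2d(np.asarray(uv,float))
    d=np.c_[(uv[:,0]-c["cx"])/c["fx"],(uv[:,1]-c["cy"])/c["fy"],np.ones(len(uv))]@R
    return (o+d*((z-o[2])/d[:,2])[:,None])[:,:2]
def proj(n,p):
    c=C[n];K=np.array([[c["fx"],0,c["cx"]],[0,c["fy"],c["cy"]],[0,0,1]])
    return cv2.projectPoints(np.atleast_2d(np.asarray(p,float)),c["rvec"],c["tvec"],K,None)[0][:,0]
def blue(im):
    h=cv2.cvtColor(im,cv2.COLOR_BGR2HSV);return cv2.inRange(h,(100,120,60),(130,255,255))
E
python3 - <<'E'
from h import *
im=cv2.imread("pics/top0.png")
a=cv2.resize(im[172:222,250:385],None,fx=5.9,fy=5.9,interpolation=cv2.INTER_CUBIC)
cv2.imwrite("pics/a.png",a)
b=cv2.resize(im[130:264,120:200],None,fx=4.4,fy=4.4,interpolation=cv2.INTER_CUBIC)
cv2.imwrite("pics/b.png",b)
m=blue(im)
for c in cv2.findContours(m,0,2)[0]:
    if cv2.contourArea(c)<300: continue
    for z in (4,34):
        r=cv2.minAreaRect(ray("top",c[:,0],z).astype(np.float32));print(z,r,cv2.boxPoints(r).round(1).tolist())
h=cv2.cvtColor(im,cv2.COLOR_BGR2HSV)
w=cv2.inRange(h,(0,0,175),(40,70,255))
for c in cv2.findContours(w,0,2)[0]:
    x,y,ww,hh=cv2.boundingRect(c)
    if cv2.contourArea(c)<15 or y<100 or y>260: continue
    p=ray("top",c[:,0],101).astype(np.float32);r=cv2.minAreaRect(p);print((x,y,ww,hh),np.round(r[0],1),np.round(r[1],1),round(r[2],1))
print(im[188,279],im[194,340],im[140,172])
E
```

```text
4 ((542.838134765625, -179.0458526611328), (280.53009033203125, 62.64287567138672), 84.2223892211914) [[497.6000061035156, -315.3999938964844], [559.9000244140625, -321.79998779296875], [588.0999755859375, -42.599998474121094], [525.7999877929688, -36.29999923706055]]
34 ((538.6687622070312, -174.94920349121094), (273.3373107910156, 61.03676223754883), 84.22238159179688) [[494.5, -307.8999938964844], [555.2999877929688, -314.0], [582.7999877929688, -42.0], [522.0999755859375, -35.900001525878906]]
4 ((532.0364990234375, 217.6064453125), (65.05712127685547, 282.7351379394531), 75.9893798828125) [[387.0, 220.3000030517578], [661.2999877929688, 151.8000030517578], [677.0999755859375, 214.89999389648438], [402.70001220703125, 283.3999938964844]]
34 ((528.14404296875, 211.53302001953125), (63.389076232910156, 275.4858093261719), 75.9893798828125) [[386.79998779296875, 214.10000610351562], [654.0999755859375, 147.39999389648438], [669.5, 208.89999389648438], [402.20001220703125, 275.6000061035156]]
(364, 193, 9, 9) [ 530.2 -278.5] [18.3 18.4] 0.6
(302, 193, 11, 4) [ 534.4 -139.9] [ 6.9 22.8] 0.6
(331, 184, 18, 18) [ 539.9 -213.7] [39.  38.9] 0.6
(300, 184, 18, 9) [ 550.  -143.4] [39.5 17.3] 85.4
(272, 180, 14, 15) [551.  -75.2] [32.4 29.6] 0.3
[232 243 245] [233 243 246] [244 243 240]
```

View pics/a.png

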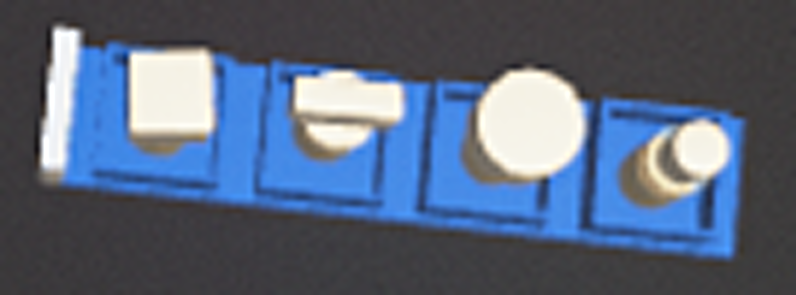

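View pics/b.png

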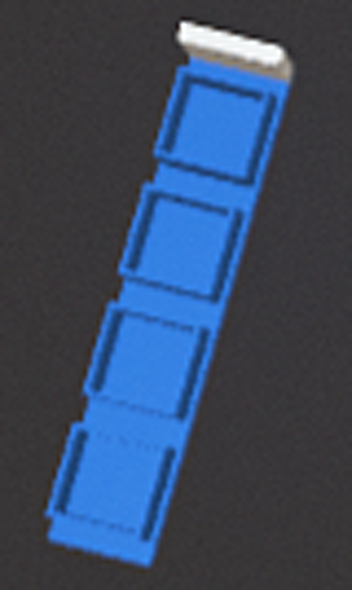

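Top view: along the full rack from its plate (260,190) stand square, bar, disc and slim. The new rack's plate is at the top (173,140), so its furthest cup is at (146,239). Next I'll compute the rack pose from the strip corners in the crop, and the cap poses.

Run:
```python
from h import *
im=cv2.imread("pics/top0.png")
f=lambda p,o,s:(np.array(p,float)+.5)/s-.5+np.array(o)
A,B,D=ray("top",f([(48,540),(151,567),(286,88)],(120,130),4.4),4)
u=(D-B)/np.linalg.norm(D-B);v=np.array([-u[1],u[0]])
print("width",np.linalg.norm(A-B),(A-B)@v,(A-B)@u,"len B-D",np.linalg.norm(D-B))
O=B+145*u+29*v;print("new O",O,"yaw",np.degrees(np.arctan2(u[1],u[0])))
cups=[O+x*u for x in(-102,-34,34,102)];print(np.round(cups,1))
b=cv2.resize(im[130:264,120:200],None,fx=4.4,fy=4.4,interpolation=cv2.INTER_CUBIC)
for c in cups:
  for z,hw,col in((34,26,(0,0,255)),(34,23,(0,255,255))):
    q=np.array([[*(c+hw*(i*u+j*v)),z] for i,j in((-1,-1),(1,-1),(1,1),(-1,1))])
    cv2.polylines(b,[((proj("top",q)-[120,130]+.5)*4.4-.5).round().astype(int)],True,col,1)
cv2.imwrite("pics/ov.png",b)
g=lambda ps:ray("top",f(ps,(250,172),5.9),101)
for n,ps in(("sq",[(128,50),(210,47),(214,134),(132,139)]),("bar",[(295,75),(403,83),(400,123),(294,114)])):
    p=g(ps);e=[np.roll(p,-1,0)[i]-p[i] for i in range(4)]
    print(n,p.mean(0).round(1),[(round(np.linalg.norm(x),1),round(np.degrees(np.arctan2(x[1],x[0])),1)) for x in e])
print("disc",g([(529,124)]),"slim",g([(700,150)]))
# full rack: strip near edge (right side of tool view) at z=4, free end corner
p=ray("top",f([(62,184),(735,257),(743,117)],(250,172),5.9),4);w=p[0]-p[1]
uu=w/np.linalg.norm(w);vv=np.array([-uu[1],uu[0]]);
print("full yaw",np.degrees(np.arctan2(*uu[::-1])),p, np.round([p[1]+145*uu-29*vv+x*uu for x in(-102,-34,34,102)],1),np.linalg.norm(w))
# side view check of caps: predicted pixels of cap tops
print(proj("side",[[551,-75,101],[549,-143,101],[540,-214,101],[530,-278,101]]).round(0))
for nm,lo,hi in(("green",(45,120,60),(85,255,255)),("red/pink",(150,60,60),(179,255,255))):
    m=cv2.inRange(cv2.cvtColor(im,cv2.COLOR_BGR2HSV),lo,hi)
    for c in cv2.findContours(m,0,2)[0]:
        if cv2.contourArea(c)>30: r=ray("top",c[:,0],60);print(nm,r.min(0).round(),r.max(0).round())
```

```text
width 58.8195147514915 58.81851651373401 0.34268166645827414 len B-D 277.979297817486
new O [535.97793949 214.40880752] yaw -13.607516781052789
[[436.8 238.4]
 [502.9 222.4]
 [569.  206.4]
 [635.1 190.4]]
sq [550.4 -75.3] [(np.float64(31.7), np.float64(-87.2)), (np.float64(33.9), np.float64(-177.3)), (np.float64(31.6), np.float64(94.1)), (np.float64(34.7), np.float64(2.8))]
bar [ 548.7 -143.5] [(np.float64(41.8), np.float64(-93.7)), (np.float64(15.7), np.float64(175.3)), (np.float64(40.9), np.float64(85.7)), (np.float64(15.2), np.float64(-1.6))]
disc [[ 539.58204249 -213.18453179]] slim [[ 530.19110372 -278.93153916]]
full yaw 84.37293191827916 [[ 526.5308754   -34.93805352]
 [ 498.84415553 -315.94205702]
 [ 557.94352406 -320.86412929]] [[ 531.9 -276. ]
 [ 538.6 -208.3]
 [ 545.3 -140.6]
 [ 551.9  -73. ]] 282.36466570665107
[[270. 182.]
 [293. 196.]
 [316. 214.]
 [338. 232.]]
green [ 427. -228.] [ 455. -179.]
red/pink [ 624. -256.] [ 676. -207.]
```

View pics/ov.png

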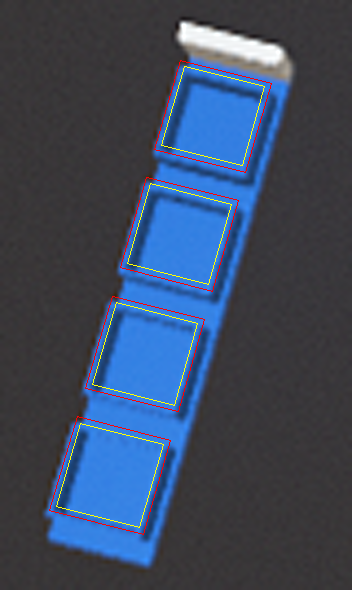

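The overlay fits the rims. Mapping: square→(437,238), bar→(503,222), disc→(569,206), slim→(635,190). First transit leg now.

>>> {"op": "arm_command", "data": {
  "linear": [
    [-20, -20, 0],
    [-45, -46, 0],
    [-75, -77, 0],
    [-105, -108, 0],
    [-135, -139, 0],
    [-165, -170, 0],
    [-195, -200, 0],
    [-225, -231, 0],
    [-252, -259, 0],
    [-276, -284, 0]
  ],
  "turn": [2, 6, 10, 14, 18, 22, 26, 30, 33, 36],
  "hand": 70,
  "force": 20
}}

```text
time_s: 0.93
ee_pos: [348.6, 264.9, 222.4]
eef_rot: [-0.0, 0.42, 0.907, 0.0]
force: [2.4, 0.3, 0.6]
gripper_width: 60.9
grasp_force: 0.0
```

```bash
cat > leg.py <<'E'
# usage: leg.py x y z yaw [x y z yaw ...]  (yaw of tool y, deg): chained legs from the measured pose
import sys,numpy as np
from workcell import manip
s=manip.state();w,x,y,z=s["eef_rot"]
p=np.array(s["ee_pos"]);a=np.degrees(np.arctan2(1-2*(x*x+z*z),2*(x*y-w*z)))
print("t",round(s["time_s"],2),"at",p.round(1),"yaw",round(a,1),"w",round(s["gripper_width"],1),"gf",round(s["grasp_force"],1),"F",np.round(s["force"],1))
v=list(map(float,sys.argv[1:]))
for i in range(0,len(v),4):
    d=np.array(v[i:i+3])-p;ty=np.radians(a);tx=ty+np.pi/2
    b=v[i+3];t=(a-b+90)%180-90
    print("leg",np.round([d[0]*np.cos(tx)+d[1]*np.sin(tx),d[0]*np.cos(ty)+d[1]*np.sin(ty),-d[2]],1),"turn",round(t,1))
    p=np.array(v[i:i+3]);a=a-t
E
python3 leg.py 551 -75 180 3   551 -75 65 3
```

```text
t 0.93 at [348.6 264.9 222.4] yaw 40.3 w 60.9 gf 0.0 F [2.4 0.3 0.6]
leg [-390.1  -65.6   42.4] turn 37.3
leg [  0.   0. 115.] turn 0.0
```

>>> {"op": "arm_command", "data": {
  "linear": [
    [-30, -5, 3],
    [-70, -12, 7],
    [-110, -19, 12],
    [-151, -25, 17],
    [-192, -32, 22],
    [-233, -39, 26],
    [-274, -46, 30],
    [-315, -53, 34],
    [-355, -60, 38],
    [-390, -66, 42]
  ],
  "turn": [3, 7, 11, 15, 19, 23, 27, 31, 35, 37.3]
}}

```text
time_s: 1.77
ee_pos: [551.8, -75.1, 180.3]
eef_rot: [0.0, 0.689, 0.725, -0.0]
force: [0.5, 2.1, 0.9]
gripper_width: 61.3
grasp_force: 0.0
```

```bash
python3 leg.py 551 -75 66 3; python3 -c "
from h import *
cv2.imwrite('pics/s1.png',cv2.resize(manip.snapshot('side')[100:290,200:400],None,fx=3,fy=3))"
```

```text
t 1.77 at [551.8 -75.1 180.3] yaw 2.9 w 61.3 gf 0.0 F [0.5 2.1 0.9]
leg [ 1.000e-01 -8.000e-01  1.143e+02] turn -0.1
```

View pics/s1.png

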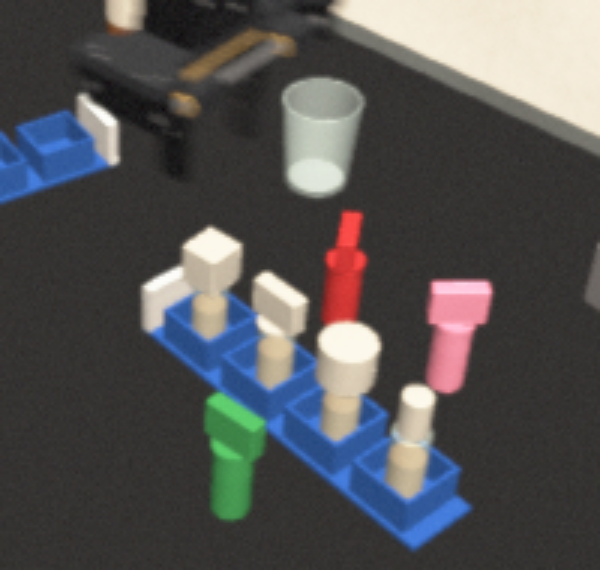

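The fingers straddle the square cap (side crop 175,170 and 245,125), so I'll descend and close.

>>> {"op": "arm_command", "data": {
  "linear": [
    [0, -1, 8],
    [0, -1, 22],
    [0, -1, 38],
    [0, -1, 54],
    [0, -1, 70],
    [0, -1, 84],
    [0, -1, 96],
    [0, -1, 106],
    [0, -1, 112],
    [0, -1, 114]
  ],
  "turn": [0, 0, 0, 0, 0, 0, 0, 0, 0, 0]
}}

```text
time_s: 2.65
ee_pos: [549.5, -72.0, 65.6]
eef_rot: [-0.0, 0.687, 0.727, -0.0]
force: [0.8, 0.6, 0.5]
gripper_width: 60.7
grasp_force: 0.0
```

>>> {"op": "arm_command", "data": {
  "linear": [
    [0, 0, 0],
    [0, 0, 0],
    [0, 0, 0],
    [0, 0, 0],
    [0, 0, 0],
    [0, 0, 0],
    [0, 0, 0],
    [0, 0, 0],
    [0, 0, 0],
    [0, 0, 0]
  ],
  "turn": [0, 0, 0, 0, 0, 0, 0, 0, 0, 0],
  "hand": 0,
  "force": 20
}}

```text
time_s: 3.48
ee_pos: [550.3, -72.4, 66.8]
eef_rot: [0.0, 0.687, 0.727, 0.0]
force: [-0.3, 0.7, 4.3]
gripper_width: 31.7
grasp_force: 20.0
```

>>> {"op": "arm_command", "data": {
  "linear": [
    [0, 0, -2],
    [0, 0, -8],
    [0, 0, -17],
    [0, 0, -28],
    [0, 0, -40],
    [0, 0, -52],
    [0, 0, -63],
    [0, 0, -72],
    [0, 0, -78],
    [0, 0, -80]
  ],
  "turn": [0, 0, 0, 0, 0, 0, 0, 0, 0, 0]
}}

```text
time_s: 4.32
ee_pos: [550.5, -72.4, 147.8]
eef_rot: [0.0, 0.687, 0.727, 0.001]
force: [0.6, 0.3, -0.6]
gripper_width: 31.9
grasp_force: 20.0
```

```bash
python3 leg.py 494 82 146 -33  437 238 146 -70 437 238 66 -70; python3 leg.py 494 82 146 39.5  437 238 146 76 437 238 66 76
```

```text
t 4.32 at [550.5 -72.4 147.8] yaw 3.2 w 31.9 gf 20.0 F [ 0.6  0.3 -0.6]
leg [157.3 -47.8   1.8] turn 36.2
leg [  99.8 -132.8   -0. ] turn 37.0
leg [ 0.  0. 80.] turn 0.0
t 4.32 at [550.5 -72.4 147.8] yaw 3.2 w 31.9 gf 20.0 F [ 0.6  0.3 -0.6]
leg [157.3 -47.8   1.8] turn -36.3
leg [156.6  55.2  -0. ] turn -36.5
leg [ 0.  0. 80.] turn 0.0
```

>>> {"op": "arm_command", "data": {
  "linear": [
    [4, -1, 0],
    [14, -4, 0],
    [30, -9, 0],
    [48, -15, 0],
    [68, -21, 1],
    [88, -27, 1],
    [107, -33, 1],
    [125, -38, 1],
    [142, -43, 1],
    [157, -48, 1]
  ],
  "turn": [-1, -3, -7, -11, -15, -19, -23, -27.5, -32, -36.3]
}}

```text
time_s: 5.15
ee_pos: [492.2, 84.1, 145.3]
eef_rot: [-0.0, 0.423, 0.906, -0.0]
force: [0.2, -0.2, -1.2]
gripper_width: 31.8
grasp_force: 20.0
```

>>> {"op": "arm_command", "data": {
  "linear": [
    [15, 5, 0],
    [33, 12, 0],
    [53, 19, 0],
    [73, 26, 0],
    [93, 33, 0],
    [112, 39, 0],
    [129, 45, 0],
    [143, 50, 0],
    [153, 54, 0],
    [157, 55, 0]
  ],
  "turn": [-4, -8, -12, -16, -20, -24, -28, -32, -35, -36.5]
}}

```text
time_s: 5.98
ee_pos: [434.6, 240.7, 145.4]
eef_rot: [-0.0, 0.118, 0.993, 0.0]
force: [-0.2, -0.2, -0.7]
gripper_width: 31.8
grasp_force: 20.0
```

>>> {"op": "arm_command", "data": {
  "linear": [
    [0, 0, 0],
    [0, 0, 0],
    [0, 0, 0],
    [0, 0, 5],
    [0, 0, 10],
    [0, 0, 15],
    [0, 0, 20],
    [0, 0, 25],
    [0, 0, 28],
    [0, 0, 30]
  ],
  "turn": [0, 0, 0, 0, 0, 0, 0, 0, 0, 0]
}}

```text
time_s: 6.82
ee_pos: [435.8, 237.7, 114.9]
eef_rot: [-0.0, 0.122, 0.993, -0.0]
force: [-0.1, -0.0, -0.1]
gripper_width: 31.8
grasp_force: 20.0
```

```bash
python3 leg.py 436 238 68 76; python3 -c "
from h import *
cv2.imwrite('pics/s2.png',cv2.resize(manip.snapshot('side')[80:230,90:290],None,fx=3,fy=3))"
```

```text
t 6.82 at [435.8 237.7 114.9] yaw 76.0 w 31.8 gf 20.0 F [-0.1 -0.  -0.1]
leg [-0.1  0.4 46.9] turn -0.0
```

View pics/s2.png

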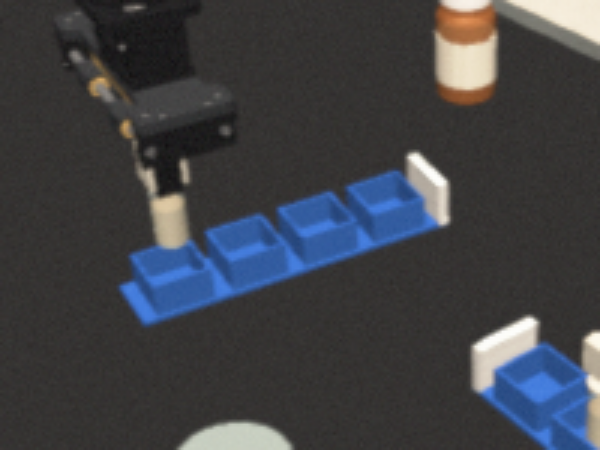

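The vial hangs over the centre of the first cup (170,245 in the crop). Next: lower, release, lift and return.

>>> {"op": "arm_command", "data": {
  "linear": [
    [0, 0, 6],
    [0, 0, 14],
    [0, 0, 22],
    [0, 0, 30],
    [0, 0, 37],
    [0, 0, 42],
    [0, 0, 45],
    [0, 0, 47],
    [0, 0, 47],
    [0, 0, 47]
  ],
  "turn": [0, 0, 0, 0, 0, 0, 0, 0, 0, 0]
}}

```text
time_s: 7.7
ee_pos: [436.1, 237.9, 68.7]
eef_rot: [0.0, 0.122, 0.993, 0.0]
force: [-0.9, 0.2, 0.2]
gripper_width: 32.3
grasp_force: 20.0
```

>>> {"op": "arm_command", "data": {
  "linear": [
    [0, 0, 0],
    [0, 0, 0],
    [0, 0, 0],
    [0, 0, 0],
    [0, 0, 0],
    [0, 0, -4],
    [0, 0, -12],
    [0, 0, -22],
    [0, 0, -32],
    [0, 0, -40]
  ],
  "turn": [0, 0, 0, 0, 0, 0, 0, 0, 0, 0],
  "hand": 60
}}

```text
time_s: 8.53
ee_pos: [436.5, 238.1, 110.3]
eef_rot: [0.001, 0.122, 0.993, 0.001]
force: [0.2, 0.6, 0.1]
gripper_width: 52.3
grasp_force: 0.0
```

>>> {"op": "arm_command", "data": {
  "linear": [
    [0, 0, -10],
    [0, 0, -20],
    [0, 0, -30],
    [0, 0, -40],
    [0, 0, -50],
    [0, 0, -60],
    [0, 0, -66],
    [0, 0, -70],
    [0, 0, -70],
    [0, 0, -70]
  ],
  "turn": [0, 0, 0, 0, 0, 0, 0, 0, 0, 0]
}}

```text
time_s: 9.37
ee_pos: [435.9, 237.8, 178.4]
eef_rot: [-0.0, 0.122, 0.993, -0.0]
force: [0.2, -1.1, -0.5]
gripper_width: 52.3
grasp_force: 0.0
```

```bash
python3 leg.py 493 47 178 36  549 -143.5 178 -4  549 -143.5 67 -4; python3 -c "
from h import *
cv2.imwrite('pics/s3.png',cv2.resize(manip.snapshot('side')[80:290,90:390],None,fx=2.6,fy=2.6))"
```

```text
t 9.37 at [435.9 237.8 178.4] yaw 76.0 w 52.3 gf 0.0 F [ 0.2 -1.1 -0.5]
leg [-101.6 -171.3    0.4] turn 40.0
leg [-187.   -66.7   -0. ] turn 40.0
leg [  0.   0. 111.] turn 0.0
```

View pics/s3.png

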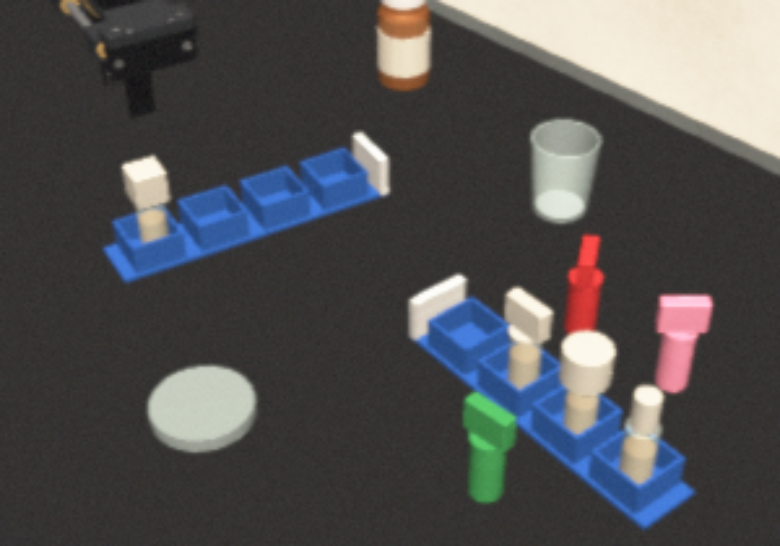

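Square stands upright in its cup (145,215 in the crop). Bar is next, with the TCP at z 74 to clear its collar.

>>> {"op": "arm_command", "data": {
  "linear": [
    [-5, -8, 0],
    [-14, -24, 0],
    [-26, -44, 0],
    [-38, -64, 0],
    [-50, -84, 0],
    [-62, -104, 0],
    [-74, -124, 0],
    [-84, -142, 0],
    [-93, -157, 0],
    [-102, -171, 0]
  ],
  "turn": [2, 6, 10, 14, 19, 24, 28, 32, 36, 40]
}}

```text
time_s: 10.25
ee_pos: [493.8, 44.2, 178.5]
eef_rot: [-0.0, 0.458, 0.889, -0.0]
force: [-0.1, 1.3, -0.2]
gripper_width: 52.5
grasp_force: 0.0
```

>>> {"op": "arm_command", "data": {
  "linear": [
    [-18, -6, 0],
    [-40, -14, 0],
    [-65, -23, 0],
    [-90, -32, 0],
    [-114, -41, 0],
    [-138, -49, 0],
    [-160, -57, 0],
    [-176, -63, 0],
    [-187, -67, 0],
    [-187, -67, 0]
  ],
  "turn": [4, 9, 14, 19, 24, 29, 33, 37, 40, 40]
}}

```text
time_s: 11.08
ee_pos: [549.0, -147.2, 178.5]
eef_rot: [0.001, 0.734, 0.679, -0.001]
force: [-0.5, 0.5, 0.8]
gripper_width: 52.0
grasp_force: 0.0
```

>>> {"op": "arm_command", "data": {
  "linear": [
    [0, 0, 4],
    [0, 0, 10],
    [0, 0, 16],
    [0, 0, 24],
    [0, 0, 32],
    [0, 0, 40],
    [0, 0, 48],
    [0, 0, 54],
    [0, 0, 54],
    [0, 0, 54]
  ],
  "turn": [0, 0, 0, 0, 0, 0, 0, 0, 0, 0]
}}

```text
time_s: 11.92
ee_pos: [549.1, -143.5, 124.2]
eef_rot: [-0.0, 0.731, 0.682, -0.0]
force: [0.7, 0.0, 0.5]
gripper_width: 52.0
grasp_force: 0.0
```

```bash
python3 leg.py 549 -143.5 74 -4
```

```text
t 11.92 at [ 549.1 -143.5  124.2] yaw -4.0 w 52.0 gf 0.0 F [0.7 0.  0.5]
leg [-0.  -0.1 50.2] turn -0.0
```

>>> {"op": "arm_command", "data": {
  "linear": [
    [0, 0, 6],
    [0, 0, 14],
    [0, 0, 24],
    [0, 0, 33],
    [0, 0, 41],
    [0, 0, 46],
    [0, 0, 49],
    [0, 0, 50],
    [0, 0, 50],
    [0, 0, 50]
  ],
  "turn": [0, 0, 0, 0, 0, 0, 0, 0, 0, 0]
}}

```text
time_s: 12.75
ee_pos: [549.4, -143.6, 74.8]
eef_rot: [0.0, 0.731, 0.682, 0.0]
force: [0.6, 0.2, 0.1]
gripper_width: 52.1
grasp_force: 0.0
```

>>> {"op": "arm_command", "data": {
  "linear": [
    [0, 0, 0],
    [0, 0, 0],
    [0, 0, 0],
    [0, 0, 0],
    [0, 0, 0],
    [0, 0, 0],
    [0, 0, 0],
    [0, 0, 0],
    [0, 0, 0],
    [0, 0, 0]
  ],
  "turn": [0, 0, 0, 0, 0, 0, 0, 0, 0, 0],
  "hand": 0,
  "force": 20
}}

```text
time_s: 13.58
ee_pos: [549.2, -143.4, 74.5]
eef_rot: [-0.0, 0.731, 0.682, -0.0]
force: [-0.8, 0.3, -0.9]
gripper_width: 13.9
grasp_force: 20.0
```

>>> {"op": "arm_command", "data": {
  "linear": [
    [0, 0, -2],
    [0, 0, -8],
    [0, 0, -17],
    [0, 0, -28],
    [0, 0, -40],
    [0, 0, -52],
    [0, 0, -63],
    [0, 0, -72],
    [0, 0, -78],
    [0, 0, -80]
  ],
  "turn": [0, 0, 0, 0, 0, 0, 0, 0, 0, 0]
}}

```text
time_s: 14.42
ee_pos: [549.7, -143.5, 155.8]
eef_rot: [0.0, 0.731, 0.682, 0.001]
force: [-0.1, -0.2, -0.5]
gripper_width: 13.6
grasp_force: 20.0
```

```bash
python3 leg.py 526 39 154 36  503 222 154 76; python3 -c "
from h import *
cv2.imwrite('pics/s4.png',cv2.resize(manip.snapshot('side')[80:290,190:390],None,fx=2.6,fy=2.6))"
```

```text
t 14.42 at [ 549.7 -143.5  155.8] yaw -4.0 w 13.6 gf 20.0 F [-0.1 -0.2 -0.5]
leg [180.4 -36.4   1.8] turn -40.0
leg [161.6  89.   -0. ] turn -40.0
```

View pics/s4.png

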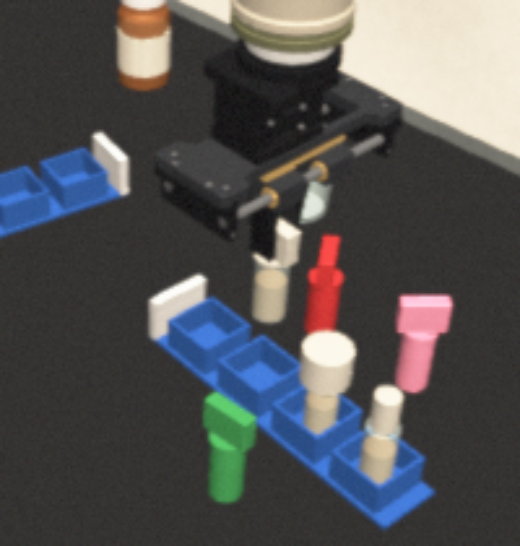

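Bar vial is held upright (270,290). Carrying it over.

>>> {"op": "arm_command", "data": {
  "linear": [
    [5, -1, 0],
    [17, -3, 0],
    [34, -7, 0],
    [54, -11, 0],
    [76, -15, 0],
    [98, -20, 0],
    [120, -24, 0],
    [142, -28, 0],
    [162, -32, 0],
    [180, -36, 0]
  ],
  "turn": [-1, -3, -7, -11, -16, -21, -26, -31, -36, -40]
}}

```text
time_s: 15.3
ee_pos: [524.9, 41.3, 153.9]
eef_rot: [-0.0, 0.45, 0.893, -0.0]
force: [0.2, -0.9, -1.5]
gripper_width: 13.9
grasp_force: 20.0
```

>>> {"op": "arm_command", "data": {
  "linear": [
    [18, 10, 0],
    [38, 21, 0],
    [59, 32, 0],
    [80, 44, 0],
    [101, 56, 0],
    [120, 66, 0],
    [136, 75, 0],
    [149, 82, 0],
    [158, 87, 0],
    [162, 89, 0]
  ],
  "turn": [-5, -10, -15, -20, -25, -30, -34, -37, -39, -40]
}}

```text
time_s: 16.13
ee_pos: [501.6, 224.2, 154.0]
eef_rot: [-0.0, 0.119, 0.993, -0.0]
force: [0.4, -0.1, -1.3]
gripper_width: 13.6
grasp_force: 20.0
```

>>> {"op": "arm_command", "data": {
  "linear": [
    [0, 0, 0],
    [0, 0, 0],
    [0, 0, 0],
    [0, 0, 5],
    [0, 0, 10],
    [0, 0, 15],
    [0, 0, 20],
    [0, 0, 25],
    [0, 0, 28],
    [0, 0, 30]
  ],
  "turn": [0, 0, 0, 0, 0, 0, 0, 0, 0, 0]
}}

```text
time_s: 16.97
ee_pos: [502.5, 221.9, 123.9]
eef_rot: [-0.0, 0.122, 0.993, -0.0]
force: [0.3, -0.5, -0.4]
gripper_width: 14.1
grasp_force: 20.0
```

```bash
python3 leg.py 503 222 76 76
```

```text
t 16.97 at [502.5 221.9 123.9] yaw 76.0 w 14.1 gf 20.0 F [ 0.3 -0.5 -0.4]
leg [-0.4  0.2 47.9] turn -0.0
```

>>> {"op": "arm_command", "data": {
  "linear": [
    [0, 0, 6],
    [0, 0, 14],
    [0, 0, 22],
    [0, 0, 30],
    [0, 0, 37],
    [0, 0, 42],
    [0, 0, 46],
    [0, 0, 48],
    [0, 0, 48],
    [0, 0, 48]
  ],
  "turn": [0, 0, 0, 0, 0, 0, 0, 0, 0, 0]
}}

```text
time_s: 17.8
ee_pos: [502.9, 222.0, 76.7]
eef_rot: [0.0, 0.122, 0.993, 0.0]
force: [0.1, -0.6, -2.1]
gripper_width: 13.9
grasp_force: 20.0
```

>>> {"op": "arm_command", "data": {
  "linear": [
    [0, 0, 0],
    [0, 0, 0],
    [0, 0, 0],
    [0, 0, 0],
    [0, 0, 0],
    [0, 0, -4],
    [0, 0, -12],
    [0, 0, -22],
    [0, 0, -32],
    [0, 0, -40]
  ],
  "turn": [0, 0, 0, 0, 0, 0, 0, 0, 0, 0],
  "hand": 75
}}

```text
time_s: 18.63
ee_pos: [503.3, 222.2, 118.4]
eef_rot: [0.001, 0.122, 0.993, 0.001]
force: [0.1, -0.3, 0.4]
gripper_width: 63.9
grasp_force: 0.0
```

>>> {"op": "arm_command", "data": {
  "linear": [
    [0, 0, -10],
    [0, 0, -20],
    [0, 0, -30],
    [0, 0, -40],
    [0, 0, -50],
    [0, 0, -60],
    [0, 0, -64],
    [0, 0, -64],
    [0, 0, -64],
    [0, 0, -64]
  ],
  "turn": [0, 0, 0, 0, 0, 0, 0, 0, 0, 0]
}}

```text
time_s: 19.47
ee_pos: [502.4, 221.9, 180.0]
eef_rot: [-0.0, 0.122, 0.993, -0.0]
force: [-0.8, 0.6, -0.0]
gripper_width: 65.2
grasp_force: 0.0
```

```bash
python3 leg.py 521 4 180 36  539.5 -213 180 -4  539.5 -213 67 -4
```

```text
t 19.47 at [502.4 221.9 180. ] yaw 76.0 w 65.2 gf 0.0 F [-0.8  0.6 -0. ]
leg [ -70.8 -206.9   -0. ] turn 40.0
leg [-186.4 -112.6   -0. ] turn 40.0
leg [  0.   0. 113.] turn -0.0
```

>>> {"op": "arm_command", "data": {
  "linear": [
    [-4, -10, 0],
    [-11, -30, 0],
    [-19, -54, 0],
    [-27, -79, 0],
    [-36, -104, 0],
    [-45, -129, 0],
    [-52, -152, 0],
    [-59, -172, 0],
    [-65, -190, 0],
    [-71, -207, 0]
  ],
  "turn": [2, 6, 10, 14, 19, 24, 28, 32, 36, 40]
}}

```text
time_s: 20.3
ee_pos: [521.1, 1.3, 180.4]
eef_rot: [-0.0, 0.457, 0.889, -0.0]
force: [0.0, -0.2, -0.9]
gripper_width: 65.0
grasp_force: 0.0
```

>>> {"op": "arm_command", "data": {
  "linear": [
    [-18, -11, 0],
    [-40, -24, 0],
    [-65, -39, 0],
    [-90, -54, 0],
    [-114, -69, 0],
    [-138, -83, 0],
    [-160, -97, 0],
    [-176, -106, 0],
    [-186, -113, 0],
    [-186, -113, 0]
  ],
  "turn": [4, 9, 14, 19, 24, 29, 33, 37, 40, 40]
}}

```text
time_s: 21.13
ee_pos: [538.3, -216.6, 180.4]
eef_rot: [0.0, 0.734, 0.679, -0.001]
force: [-0.2, -0.2, 0.4]
gripper_width: 65.7
grasp_force: 0.0
```

>>> {"op": "arm_command", "data": {
  "linear": [
    [0, 0, 4],
    [0, 0, 10],
    [0, 0, 16],
    [0, 0, 24],
    [0, 0, 32],
    [0, 0, 40],
    [0, 0, 48],
    [0, 0, 54],
    [0, 0, 54],
    [0, 0, 54]
  ],
  "turn": [0, 0, 0, 0, 0, 0, 0, 0, 0, 0]
}}

```text
time_s: 21.97
ee_pos: [539.2, -213.0, 126.2]
eef_rot: [-0.0, 0.731, 0.682, -0.0]
force: [-0.7, -0.0, 0.6]
gripper_width: 65.3
grasp_force: 0.0
```

```bash
python3 leg.py 539.5 -213 67 -4;  python3 -c "
from h import *
cv2.imwrite('pics/s5.png',cv2.resize(manip.snapshot('side')[80:290,90:390],None,fx=2.6,fy=2.6))"
```

```text
t 21.97 at [ 539.2 -213.   126.2] yaw -4.0 w 65.3 gf 0.0 F [-0.7 -0.   0.6]
leg [ 0.   0.3 59.2] turn -0.0
```

View pics/s5.png

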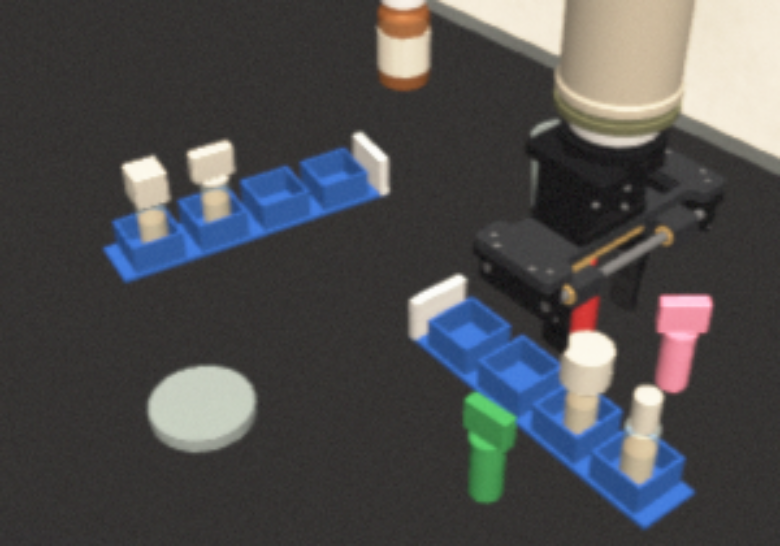

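Bar stands in cup 2 (213,190). Now grasp the disc.

>>> {"op": "arm_command", "data": {
  "linear": [
    [0, 0, 6],
    [0, 0, 14],
    [0, 0, 24],
    [0, 0, 34],
    [0, 0, 43],
    [0, 0, 50],
    [0, 0, 55],
    [0, 0, 58],
    [0, 0, 59],
    [0, 0, 59]
  ],
  "turn": [0, 0, 0, 0, 0, 0, 0, 0, 0, 0]
}}

```text
time_s: 22.85
ee_pos: [539.4, -213.0, 67.4]
eef_rot: [-0.0, 0.731, 0.682, -0.0]
force: [-0.5, 0.2, 0.7]
gripper_width: 65.1
grasp_force: 0.0
```

>>> {"op": "arm_command", "data": {
  "linear": [
    [0, 0, 0],
    [0, 0, 0],
    [0, 0, 0],
    [0, 0, 0],
    [0, 0, 0],
    [0, 0, 0],
    [0, 0, 0],
    [0, 0, 0],
    [0, 0, 0],
    [0, 0, 0]
  ],
  "turn": [0, 0, 0, 0, 0, 0, 0, 0, 0, 0],
  "hand": 0,
  "force": 20
}}

```text
time_s: 23.68
ee_pos: [539.5, -213.0, 67.6]
eef_rot: [0.0, 0.731, 0.682, 0.0]
force: [-0.7, -0.2, 2.5]
gripper_width: 42.0
grasp_force: 19.9
```

>>> {"op": "arm_command", "data": {
  "linear": [
    [0, 0, -2],
    [0, 0, -8],
    [0, 0, -17],
    [0, 0, -28],
    [0, 0, -40],
    [0, 0, -52],
    [0, 0, -63],
    [0, 0, -72],
    [0, 0, -78],
    [0, 0, -80]
  ],
  "turn": [0, 0, 0, 0, 0, 0, 0, 0, 0, 0]
}}

```text
time_s: 24.52
ee_pos: [539.8, -213.1, 148.8]
eef_rot: [0.001, 0.731, 0.682, 0.001]
force: [-0.3, 0.9, -0.3]
gripper_width: 41.5
grasp_force: 20.0
```

```bash
python3 leg.py 554 -3 148 36  569 206 148 76
```

```text
t 24.52 at [ 539.8 -213.1  148.8] yaw -4.0 w 41.5 gf 20.0 F [-0.3  0.9 -0.3]
leg [210.5  -0.5   0.8] turn -40.0
leg [160.3 135.   -0. ] turn -40.0
```

>>> {"op": "arm_command", "data": {
  "linear": [
    [6, 0, 0],
    [20, 0, 0],
    [40, 0, 0],
    [63, 0, 0],
    [88, 0, 0],
    [114, 0, 0],
    [140, 0, 0],
    [165, 0, 0],
    [189, 0, 0],
    [210, 0, 0]
  ],
  "turn": [-1, -3, -7, -11, -16, -21, -26, -31, -36, -40]
}}

```text
time_s: 25.35
ee_pos: [553.3, 0.0, 146.8]
eef_rot: [-0.001, 0.45, 0.893, -0.0]
force: [0.5, -0.8, -1.4]
gripper_width: 41.9
grasp_force: 20.0
```

>>> {"op": "arm_command", "data": {
  "linear": [
    [18, 15, 0],
    [38, 32, 0],
    [59, 49, 0],
    [80, 67, 0],
    [100, 84, 0],
    [119, 100, 0],
    [135, 114, 0],
    [148, 125, 0],
    [156, 132, 0],
    [160, 135, 0]
  ],
  "turn": [-5, -10, -15, -20, -25, -30, -34, -37, -39, -40]
}}

```text
time_s: 26.18
ee_pos: [568.2, 208.0, 146.8]
eef_rot: [-0.001, 0.119, 0.993, -0.0]
force: [0.2, 0.4, -0.7]
gripper_width: 41.8
grasp_force: 20.0
```

>>> {"op": "arm_command", "data": {
  "linear": [
    [0, 0, 0],
    [0, 0, 0],
    [0, 0, 0],
    [0, 0, 5],
    [0, 0, 10],
    [0, 0, 15],
    [0, 0, 20],
    [0, 0, 25],
    [0, 0, 28],
    [0, 0, 30]
  ],
  "turn": [0, 0, 0, 0, 0, 0, 0, 0, 0, 0]
}}

```text
time_s: 27.02
ee_pos: [569.0, 205.2, 116.8]
eef_rot: [-0.0, 0.122, 0.993, -0.0]
force: [-0.3, -0.7, 0.1]
gripper_width: 41.7
grasp_force: 20.0
```

```bash
python3 leg.py 569 206 69 76
```

```text
t 27.02 at [569.  205.2 116.8] yaw 76.0 w 41.7 gf 20.0 F [-0.3 -0.7  0.1]
leg [ 0.2  0.7 47.8] turn -0.0
```

>>> {"op": "arm_command", "data": {
  "linear": [
    [0, 1, 6],
    [0, 1, 14],
    [0, 1, 22],
    [0, 1, 30],
    [0, 1, 37],
    [0, 1, 42],
    [0, 1, 46],
    [0, 1, 48],
    [0, 1, 48],
    [0, 1, 48]
  ],
  "turn": [0, 0, 0, 0, 0, 0, 0, 0, 0, 0]
}}

```text
time_s: 27.85
ee_pos: [569.6, 206.3, 69.7]
eef_rot: [0.0, 0.122, 0.993, 0.0]
force: [-0.3, -0.1, -0.8]
gripper_width: 41.6
grasp_force: 20.0
```

>>> {"op": "arm_command", "data": {
  "linear": [
    [0, 0, 0],
    [0, 0, 0],
    [0, 0, 0],
    [0, 0, 0],
    [0, 0, 0],
    [0, 0, -4],
    [0, 0, -12],
    [0, 0, -22],
    [0, 0, -32],
    [0, 0, -40]
  ],
  "turn": [0, 0, 0, 0, 0, 0, 0, 0, 0, 0],
  "hand": 70
}}

```text
time_s: 28.68
ee_pos: [570.1, 206.5, 111.5]
eef_rot: [0.001, 0.122, 0.993, 0.001]
force: [-0.5, 0.2, 0.5]
gripper_width: 61.0
grasp_force: 0.0
```

>>> {"op": "arm_command", "data": {
  "linear": [
    [0, 0, -10],
    [0, 0, -20],
    [0, 0, -30],
    [0, 0, -40],
    [0, 0, -50],
    [0, 0, -60],
    [0, 0, -68],
    [0, 0, -70],
    [0, 0, -70],
    [0, 0, -70]
  ],
  "turn": [0, 0, 0, 0, 0, 0, 0, 0, 0, 0]
}}

```text
time_s: 29.52
ee_pos: [569.3, 206.3, 179.2]
eef_rot: [-0.0, 0.122, 0.993, -0.0]
force: [-0.3, 0.9, -0.4]
gripper_width: 61.0
grasp_force: 0.0
```

```bash
python3 leg.py 550 -37 180 36  530 -278.5 180 -4
```

```text
t 29.52 at [569.3 206.3 179.2] yaw 76.0 w 61.0 gf 0.0 F [-0.3  0.9 -0.4]
leg [ -40.1 -240.7   -0.8] turn 40.0
leg [-183.6 -158.1   -0. ] turn 40.0
```

>>> {"op": "arm_command", "data": {
  "linear": [
    [-2, -12, 0],
    [-6, -34, 0],
    [-11, -64, 0],
    [-16, -94, 0],
    [-21, -124, 0],
    [-26, -154, 0],
    [-30, -180, 0],
    [-34, -203, 0],
    [-37, -223, 0],
    [-40, -241, 0]
  ],
  "turn": [2, 6, 10, 14, 19, 24, 28, 32, 36, 40]
}}

```text
time_s: 30.35
ee_pos: [549.2, -40.2, 179.4]
eef_rot: [-0.0, 0.457, 0.889, -0.0]
force: [0.1, 0.2, -0.2]
gripper_width: 60.6
grasp_force: 0.0
```

>>> {"op": "arm_command", "data": {
  "linear": [
    [-18, -15, 0],
    [-40, -34, 0],
    [-64, -55, 0],
    [-89, -76, 0],
    [-113, -97, 0],
    [-136, -117, 0],
    [-157, -135, 0],
    [-173, -149, 0],
    [-184, -158, 0],
    [-184, -158, 0]
  ],
  "turn": [4, 9, 14, 19, 24, 29, 33, 37, 40, 40]
}}

```text
time_s: 31.18
ee_pos: [528.5, -283.2, 179.5]
eef_rot: [0.0, 0.735, 0.678, -0.001]
force: [0.8, 0.0, 0.4]
gripper_width: 61.1
grasp_force: 0.0
```

>>> {"op": "arm_command", "data": {
  "linear": [
    [0, 0, 4],
    [0, 0, 10],
    [0, 0, 16],
    [0, 0, 24],
    [0, 0, 32],
    [0, 0, 40],
    [0, 0, 48],
    [0, 0, 54],
    [0, 0, 54],
    [0, 0, 54]
  ],
  "turn": [0, 0, 0, 0, 0, 0, 0, 0, 0, 0]
}}

```text
time_s: 32.02
ee_pos: [530.1, -278.9, 125.2]
eef_rot: [-0.0, 0.731, 0.682, -0.0]
force: [0.5, 0.2, 1.0]
gripper_width: 60.7
grasp_force: 0.0
```

```bash
python3 leg.py 530 -278.5 71 -4;  python3 -c "
from h import *
cv2.imwrite('pics/s6.png',cv2.resize(manip.snapshot('side')[80:290,90:390],None,fx=2.6,fy=2.6))"
```

```text
t 32.02 at [ 530.1 -278.9  125.2] yaw -4.0 w 60.7 gf 0.0 F [0.5 0.2 1. ]
leg [ 0.4 -0.1 54.2] turn -0.0
```

View pics/s6.png

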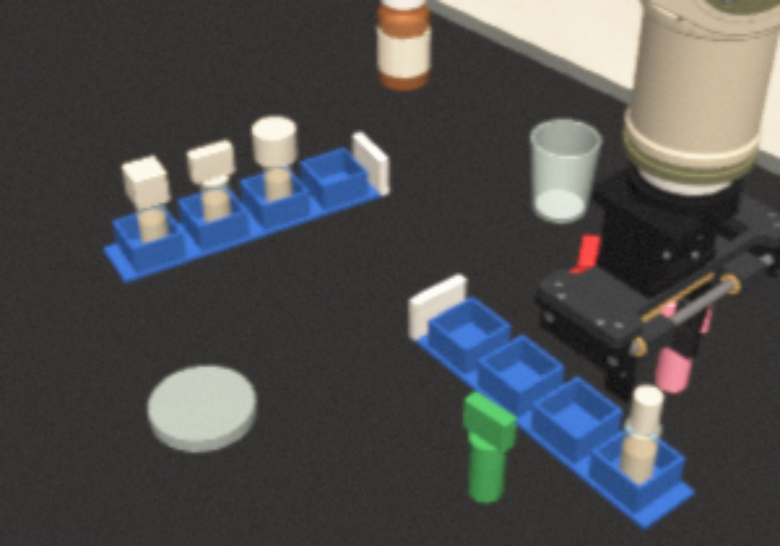

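Three vials stand in order (150,210; 213,190; 277,175). Now the slim one.

>>> {"op": "arm_command", "data": {
  "linear": [
    [0, 0, 6],
    [0, 0, 14],
    [0, 0, 24],
    [0, 0, 34],
    [0, 0, 42],
    [0, 0, 48],
    [0, 0, 52],
    [0, 0, 54],
    [0, 0, 54],
    [0, 0, 54]
  ],
  "turn": [0, 0, 0, 0, 0, 0, 0, 0, 0, 0]
}}

```text
time_s: 32.9
ee_pos: [530.4, -279.1, 71.7]
eef_rot: [0.0, 0.731, 0.682, 0.0]
force: [0.1, -0.2, 0.6]
gripper_width: 61.3
grasp_force: 0.0
```

>>> {"op": "arm_command", "data": {
  "linear": [
    [0, 0, 0],
    [0, 0, 0],
    [0, 0, 0],
    [0, 0, 0],
    [0, 0, 0],
    [0, 0, 0],
    [0, 0, 0],
    [0, 0, 0],
    [0, 0, 0],
    [0, 0, 0]
  ],
  "turn": [0, 0, 0, 0, 0, 0, 0, 0, 0, 0],
  "hand": 0,
  "force": 20
}}

```text
time_s: 33.73
ee_pos: [530.2, -278.9, 71.5]
eef_rot: [-0.0, 0.731, 0.682, 0.0]
force: [0.8, -0.4, 0.4]
gripper_width: 21.3
grasp_force: 19.9
```

>>> {"op": "arm_command", "data": {
  "linear": [
    [0, 0, -2],
    [0, 0, -8],
    [0, 0, -17],
    [0, 0, -28],
    [0, 0, -40],
    [0, 0, -52],
    [0, 0, -63],
    [0, 0, -72],
    [0, 0, -78],
    [0, 0, -80]
  ],
  "turn": [0, 0, 0, 0, 0, 0, 0, 0, 0, 0]
}}

```text
time_s: 34.57
ee_pos: [530.7, -279.1, 152.8]
eef_rot: [0.001, 0.731, 0.682, 0.0]
force: [0.7, 1.0, -0.5]
gripper_width: 21.2
grasp_force: 19.9
```

```bash
python3 leg.py 582 -44 151 36  635 190 151 76
```

```text
t 34.57 at [ 530.7 -279.1  152.8] yaw -4.0 w 21.2 gf 19.9 F [ 0.7  1.  -0.5]
leg [238.1  34.8   1.8] turn -40.0
leg [158.2 180.4  -0. ] turn -40.0
```

>>> {"op": "arm_command", "data": {
  "linear": [
    [6, 1, 0],
    [20, 3, 0],
    [42, 6, 0],
    [68, 10, 0],
    [97, 14, 0],
    [127, 18, 0],
    [157, 23, 0],
    [186, 27, 0],
    [213, 31, 0],
    [238, 35, 0]
  ],
  "turn": [-1, -3, -7, -11, -16, -21, -26, -31, -36, -40]
}}

```text
time_s: 35.4
ee_pos: [581.6, -40.3, 150.9]
eef_rot: [-0.001, 0.45, 0.893, 0.0]
force: [0.4, 0.4, -0.3]
gripper_width: 21.6
grasp_force: 19.9
```

>>> {"op": "arm_command", "data": {
  "linear": [
    [17, 19, 0],
    [37, 42, 0],
    [58, 66, 0],
    [79, 90, 0],
    [99, 113, 0],
    [118, 135, 0],
    [134, 153, 0],
    [147, 168, 0],
    [155, 177, 0],
    [158, 180, 0]
  ],
  "turn": [-5, -10, -15, -20, -25, -30, -34, -37, -39, -40]
}}

```text
time_s: 36.23
ee_pos: [634.0, 192.9, 150.7]
eef_rot: [-0.001, 0.119, 0.993, 0.0]
force: [-0.6, -0.5, -0.8]
gripper_width: 21.2
grasp_force: 19.9
```

>>> {"op": "arm_command", "data": {
  "linear": [
    [0, 0, 0],
    [0, 0, 0],
    [0, 0, 0],
    [0, 0, 5],
    [0, 0, 10],
    [0, 0, 15],
    [0, 0, 20],
    [0, 0, 25],
    [0, 0, 28],
    [0, 0, 30]
  ],
  "turn": [0, 0, 0, 0, 0, 0, 0, 0, 0, 0]
}}

```text
time_s: 37.07
ee_pos: [634.4, 189.6, 120.8]
eef_rot: [-0.0, 0.122, 0.993, -0.0]
force: [0.2, 0.3, -0.5]
gripper_width: 21.2
grasp_force: 19.9
```

```bash
python3 leg.py 635 190 73 76
```

```text
t 37.07 at [634.4 189.6 120.8] yaw 76.0 w 21.2 gf 19.9 F [ 0.2  0.3 -0.5]
leg [-0.5  0.5 47.8] turn -0.0
```

>>> {"op": "arm_command", "data": {
  "linear": [
    [0, 0, 6],
    [0, 0, 14],
    [0, 0, 22],
    [0, 0, 30],
    [0, 0, 37],
    [0, 0, 42],
    [0, 0, 46],
    [0, 0, 48],
    [0, 0, 48],
    [0, 0, 48]
  ],
  "turn": [0, 0, 0, 0, 0, 0, 0, 0, 0, 0]
}}

```text
time_s: 37.9
ee_pos: [634.8, 189.7, 73.7]
eef_rot: [0.0, 0.122, 0.993, 0.0]
force: [0.4, 1.1, -0.8]
gripper_width: 21.5
grasp_force: 19.9
```

>>> {"op": "arm_command", "data": {
  "linear": [
    [0, 0, 0],
    [0, 0, 0],
    [0, 0, 0],
    [0, 0, 0],
    [0, 0, 0],
    [0, 0, -4],
    [0, 0, -12],
    [0, 0, -22],
    [0, 0, -32],
    [0, 0, -40]
  ],
  "turn": [0, 0, 0, 0, 0, 0, 0, 0, 0, 0],
  "hand": 60
}}

```text
time_s: 38.73
ee_pos: [635.2, 189.8, 115.6]
eef_rot: [0.001, 0.122, 0.993, 0.0]
force: [1.3, -0.1, 0.1]
gripper_width: 52.0
grasp_force: 0.0
```

>>> {"op": "arm_command", "data": {
  "linear": [
    [0, 0, -10],
    [0, 0, -24],
    [0, 0, -40],
    [0, 0, -56],
    [0, 0, -72],
    [0, 0, -88],
    [0, 0, -100],
    [0, 0, -108],
    [0, 0, -110],
    [0, 0, -110]
  ],
  "turn": [0, 0, 0, 0, 0, 0, 0, 0, 0, 0]
}}

```text
time_s: 39.57
ee_pos: [634.7, 189.7, 223.9]
eef_rot: [0.0, 0.122, 0.993, 0.0]
force: [-0.2, -0.4, -0.1]
gripper_width: 52.0
grasp_force: 0.0
```

```bash
python3 leg.py;  python3 -c "
from h import *
cv2.imwrite('pics/s7.png',cv2.resize(manip.snapshot('side')[80:290,90:390],None,fx=2.6,fy=2.6))"
```

```text
t 39.57 at [634.7 189.7 223.9] yaw 76.0 w 52.0 gf 0.0 F [-0.2 -0.4 -0.1]
```

View pics/s7.png

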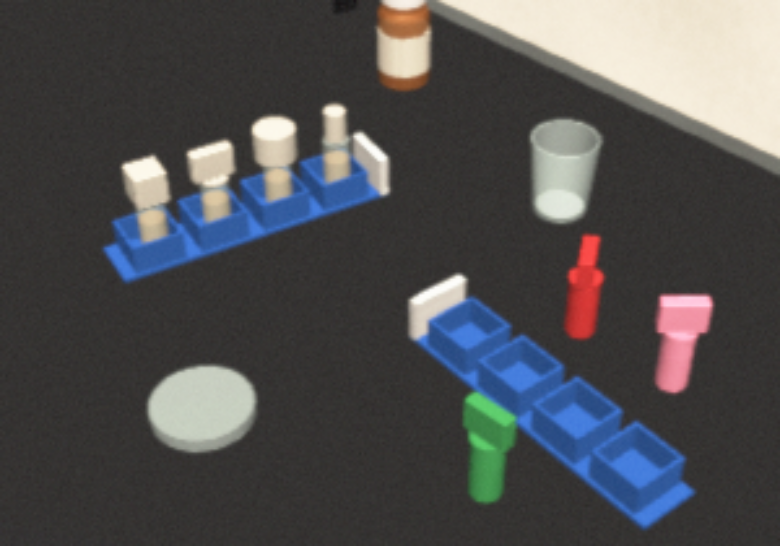

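All four stand upright in reverse order (slim at 335,150, next to the plate), and the gripper is clear.

```bash
python3 -c "
from workcell import manip
print(manip.hand_in())"
```

```text
the job is handed in; nothing more can be done
None
```

The job is done and handed in after about 40 s of robot time: in the last picture all four vials stand upright in the new rack in reverse order – square furthest from the end plate, then bar, disc and slim nearest it.

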